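Bed a coupling in its shipping cradle and set the keeper yoke

TASK

Make the smaller of the two couplings that lie on the bench (not those in the crates) ready for strapping: lay it gently in the V-saddles of the wooden shipping cradle, in the middle, so that a yellow end cap rests on each saddle. Then set the wooden keeper yoke across the middle of the coupling, its two feet fully home in the two notches at the sides of the cradle so that it stands square. Do not drop or ram anything, leave the larger coupling where it lies, and do not shove the cradle about.

Things in the scene. Friction and masses are not known exactly. Their poses are not given: they have to be found in the camera images.
- coupling_small: The smaller loose coupling: a dark ribbed sleeve with a yellow cap on each end, a round part 56 mm in diameter and 77 mm long, 0.3 kg, lying on its side on the bench. Its own y axis is its long axis, z is up. The body's origin is not in the middle; use small_mid.
- small_mid (a point): Middle of the smaller coupling, on its long axis, 28 mm above whatever flat surface it lies on; its y axis runs along the coupling. The two end caps begin about 20 mm either side of this point and end 38 mm from it. Grip it here across its 56 mm diameter.
- coupling_large: The larger loose coupling (68 mm in diameter, 93 mm long, bolted grey flange ring round the middle), a bystander that does not fit the cradle or the yoke. Its y axis is its long axis. The origin is not in the middle; use large_mid.
- large_mid (a point): Middle of the larger coupling, 34 mm above the bench; y runs along its long axis.
- cradle: Shipping cradle of pale plywood, 1.5 kg, loose on the bench: a deck 112 mm (x) by 130 mm (y), top 27 mm over the bench, on two runners, with two upright V-topped saddle plates across it and a notch in the middle of each long side. Origin: middle of its underside; z up; y along the axis of the coupling it is made for.
- saddle_seat (a point): Cradle point 75.6 mm above its underside, axes as the cradle's: small_mid comes here when the coupling lies in both V's, its axis along y. Saddle plates: 10 mm thick, at y = -30 and +30 mm (50 mm clear between), 84 mm wide (x), 61 mm high; V sides slope 40 degrees from the bottom at z = 39 mm to edges at x = -26 and +26 mm.
- notch_seat (a point): Cradle point midway between the notches at floor height (12 mm above its underside), axes as the cradle's: the yoke's origin comes here when its feet are home, its x along the cradle's x (either way round). Notches: y from -20 to +20 mm, reaching in to x = -31 and +31 mm, open outward and upward, 15 mm deep below the deck.
- yoke: Keeper yoke: wooden bridge 94 mm wide (x), 36 mm thick (y), 126 mm high, 0.24 kg, standing on its two feet. Origin: midway between the feet at their underside; z up. Legs 14 mm by 36 mm, at x = 33 to 47 mm either side, tapered in the lowest 9 mm. Opening 66 mm wide, 96 mm high. Seated, its crossbar is 4 mm clear of the coupling.
- yoke_grip (a point): Grip point on the yoke's middle line, 115 mm above its feet and 11 mm below the top of the wooden hand grip (44 mm long in x at its top) on the crossbar: grip from above across the 36 mm thickness, fingers closing along the yoke's y.
There are look-alikes about, which are no part of the job. Leave any green or turquoise look-alike of the yoke alone.

How it is judged:
On the way:
1. the smaller coupling lies in both V-saddles of the cradle, let go and at rest (x of small_mid in the frame of saddle_seat between -0.005 and 0.005 m and y of small_mid in the frame of saddle_seat between -0.007 and 0.007 m and z of small_mid in the frame of saddle_seat between -0.004 and 0.004 m and angle between the y axis of coupling_small and the y axis of cradle, either way round below 0.07 rad and linear speed of coupling_small below 0.02 m/s and contact force between the fingers and coupling_small below 0.1 N), for 0.2 s.
At the end, for the whole second after the job is handed in: Small coupling at rest in both saddles (middle within 5 mm across, 7 mm along, 4 mm in height of saddle_seat, axis within 0.07 rad); yoke at rest with both feet home (within 4 mm of notch_seat each way, 3 mm below, square within 0.09 rad, upright within 0.04 rad); both released (all of step 1 and x of yoke in the frame of notch_seat between -0.004 and 0.004 m and y of yoke in the frame of notch_seat between -0.004 and 0.004 m and z of yoke in the frame of notch_seat between -0.003 and 0.004 m and angle between the x axis of yoke and the x axis of cradle, either way round below 0.09 rad and angle between the z axis of yoke and the z axis of cradle, either way round below 0.04 rad and linear speed of yoke below 0.02 m/s and contact force between the fingers and yoke below 0.1 N); the robot touches nothing.
It fails at once if the larger coupling is shifted by more than 20 mm (distance of large_mid from where it was at the start of the episode above 0.02 m).
It fails at once if the cradle is shoved by more than 25 mm (distance of cradle from where it was at the start of the episode above 0.025 m).
It fails at once if the smaller coupling is dropped: in free air with its middle more than 15 mm above its seat height (z of small_mid in the frame of saddle_seat above 0.015 m and contact force between coupling_small and anything else below 0.01 N).
It fails at once if the yoke is dropped: in free air more than 20 mm above its seat height (z of yoke in the frame of notch_seat above 0.02 m and contact force between yoke and anything else below 0.01 N).
It fails at once if something is rammed onto the cradle or the coupling with over 60 N (contact force between any of coupling_small, yoke and cradle above 60 N or contact force between yoke and coupling_small above 60 N).
It also fails if it takes over 72 s, if anything falls off the work surface, if the arm or the gripper's body presses on something with over 40 N, if the wrist force passes 120 N, or if a joint passes its speed limit or range.

ROBOT

A 6-joint arm with a two-finger parallel gripper is mounted at the origin on a cart in front of the work surface, level with it; the furniture and walls round the work are solid. World frame = base frame: x ahead of the robot, y to its left, z up, the work surface at z = 0. Lengths are in m, angles in rad, forces in N, time in s.
With the tool pointing down it reaches from about 0.35 to 0.85 m from the base axis. Payload 8.1 kg.
Tool frame: the origin (TCP) lies between the finger pads; the fingertips stand 25 mm ahead of it and the grasp point (between the pads) lies 6 mm ahead of it; z points along the fingers, y is the line along which they close (so a half turn about z gives the same grasp; the last joint's range is limited). The gripper opens to 93 mm and grips with 3 to 60 N. Pads are 15 mm wide; open, the fingers measure 128 mm over their backs; the gripper's body (75 mm by 188 mm) begins 65 mm behind the grasp point.
Start: joints at [-1.419, 0.13, 1.488, -0, 1.523, -0.085], TCP at [0.141, -0.583, 0.244] pointing down, gripper open.
Joint ranges: [-2.96, 2.96], [-0.89, 2.26], [0.02, 2.5], [-1.34, 4.48], [0, 2.73], [-2.66, 2.66]. Speed limits (rad/s): [2.39, 2.39, 2.79, 3.14, 3.14, 3.14].

INTERFACE

Orientations are given as a rotation vector (axis times angle).
In Python, from plant import robot gives the robot as it stands.
- The arm moves only by the tool arm_command, never from a script. Its argument "increments" is text: rows parted by semicolons, each of 5 numbers parted by spaces: the closure, from 0 (fully open) to 1 (shut), then the shift along the tool's x, y, z in mm, then the turn about the tool's z in rad. A call has 1 to 5 rows; each row is the pose to reach, as a shift and turn from the pose commanded when the call began, along the tool's axes at that moment; what a row does not reach only later rows make up. A row lasts 1/10 s, in which the tool goes at most 50 mm and 8.59 degrees, less where a joint would pass 70% of its speed; a pose out of reach is approached as far as the arm can. A call with a gripper value outside its range is refused whole. The fingers move at their own pace and stop on an object; "grip_force" is the grip in N (left out, the last holds). Time passes only in rows, so rows that repeat a pose let the fingers close. It gives the time, the measured TCP pose, the force, the opening and the grip force at its end, in the units of the state.
- robot.read_state(): the state, without advancing time (a new reading comes with each control period).
- robot.read_camera(name): name is "scene" or "top" or "wrist"; returns the picture (400x640x3 uint8, blue, green, red); there is no depth.
- robot.camera_model(name): a dict with "fx", "fy", "cx", "cy" (pixels), "eye" and "rotation" of the camera in the world. Camera axes: x right, y down, z forward; pixel columns grow to the right and rows downward; lengths in m; the calibration is good to about 2 mm. A picture is of the moment at which its call begins: read the wrist's pose just before it. camera_model takes no time and is no camera call; for the wrist camera it gives the pose at the moment of the call.
- robot.close_job(): hands the job in; it is judged then, once.
The state is a dict: "t": time; "q": joint angles; "dq": joint speeds; "joint_torque": joint torques, N m; "tool_pos": TCP position; "orientation": TCP orientation; "force": force on the tool from outside, world axes, zero at the start; "wrist_torque": the same for the moment, N m; "opening": finger opening in m; "gripper_force": force on a finger pad.
Only numpy, scipy, OpenCV 4.12 (cv2) and the standard library are available. Lean on these libraries where they do the work, as an engineer would, in place of code of your own. Each camera call takes 0.05 s, during which the arm holds its last target. There are 200 camera calls.

## Working session

There is one attempt and no reset: what is moved stays moved. The work goes in short steps, Python scripts to look and compute and a tool call to move; the robot and the scene stay as the last step left them, time stands still between calls to the robot, and variables do not carry over. Pictures are saved under pics/ and viewed, at most 10 in all, crops included, and the job is handed in when it is done.

Besides the shell and the picture viewer there is one more tool, called after ">>>" as name(argument=value, ...), one argument or row to a line, values as JSON. arm_command: Moves the arm, as the interface text tells. Its arguments: {"type":"object","properties":{"increments":{"type":"string"},"grip_force":{"type":"number"}},"required":["increments"]}

```bash
mkdir -p pics; ls
python3 - <<'E'
from plant import robot
import cv2
for n in("scene","top"):
    im=robot.read_camera(n);cv2.imwrite(f"pics/{n}0.png",im);m=robot.camera_model(n);print(n,m)
s=robot.read_state();print(s['t'],s['tool_pos'],s['orientation'],s['opening'])
E
```

```text
pics
scene {'fx': 361.5365397740255, 'fy': 361.5365397740255, 'cx': 318.4878686638483, 'cy': 198.40320348559604, 'eye': array([0.20473038, 0.7213928 , 0.48542573]), 'rotation': array([-0.5539904 ,  2.38463419, -1.58531501])}
top {'fx': 438.98216224562333, 'fy': 438.98216224562333, 'cx': 310.9812220680318, 'cy': 202.53445747118812, 'eye': array([ 0.44055685, -0.09749899,  1.09971565]), 'rotation': array([-2.11553926,  2.16217093, -0.11462735])}
0.1 [ 0.14068542 -0.58279649  0.24268141] [-3.11795794e+00 -3.70869359e-01  1.19031182e-04] 0.09296980206658519
```

View pics/scene0.png

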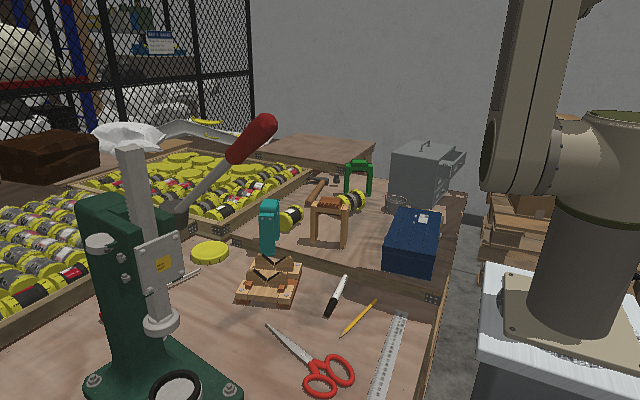

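View pics/top0.png

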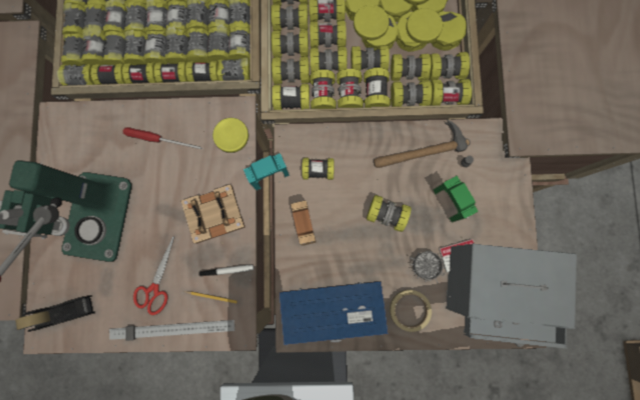

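The scene view shows the wooden yoke at (330,222), a turquoise look-alike at (269,228), a green one at (358,178), the cradle at (268,282), and the couplings at (290,218) and (352,200).

In the top view, these could be taken for the small coupling: (318,168), smaller and without a flange; (389,212), which has the grey flange and is larger; and the couplings in the crates, rows 0-110. These could be taken for the yoke: (303,221) wooden, (266,168) turquoise and (456,198) green. I choose coupling (318,168), yoke (303,221) and cradle (213,213), and will check them in one close crop.

Run:
```python
import cv2
im=cv2.imread("pics/top0.png")[140:260,170:330]
cv2.imwrite("pics/c1.png",cv2.resize(im,None,fx=5,fy=5,interpolation=cv2.INTER_CUBIC))
```

```text
(no output)
```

View pics/c1.png

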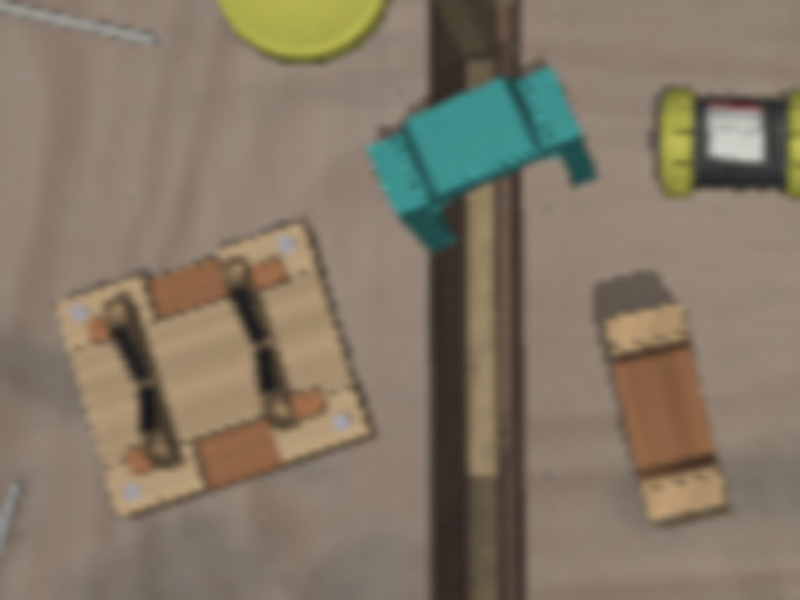

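The crop confirms the choice. It shows a plain small coupling with a dark sleeve and no flange, a wooden yoke at (664,412), a turquoise yoke to avoid at (480,150), and the cradle deck with corners (55,303), (303,222), (373,432) and (122,515).

```bash
cat > h.py <<'E'
import numpy as np, cv2
from scipy.spatial.transform import Rotation as R
from plant import robot
def cast(m,px,z):
    px=np.atleast_2d(px).astype(float)
    d=np.c_[(px[:,0]-m['cx'])/m['fx'],(px[:,1]-m['cy'])/m['fy'],np.ones(len(px))]@R.from_rotvec(m['rotation']).as_matrix().T
    e=np.array(m['eye']); return e+d*((z-e[2])/d[:,2])[:,None]
def proj(m,P):
    c=(np.atleast_2d(P)-m['eye'])@R.from_rotvec(m['rotation']).as_matrix()
    return np.c_[c[:,0]/c[:,2]*m['fx']+m['cx'],c[:,1]/c[:,2]*m['fy']+m['cy']]
def blobs(mask,amin):
    n,l,s,c=cv2.connectedComponentsWithStats(mask.astype(np.uint8))
    return [(s[i,4],c[i],s[i,:4],l==i) for i in range(1,n) if s[i,4]>=amin]
def togo(x,y,z,yaw=None):
    """tool-axis shift (mm) to a world TCP point; yaw = world direction of tool y"""
    s=robot.read_state();M=R.from_rotvec(s['orientation']).as_matrix()
    print("t",s['t'],"tool",np.round(s['tool_pos'],4),"shift",np.round(1e3*M.T@(np.array([x,y,z])-s['tool_pos']),1),end=' ')
    if yaw is not None:
        c=np.arctan2(M[1,1],M[0,1]); d=(c-yaw+np.pi/2)%np.pi-np.pi/2
        print("turn",round(d,3),"q6",s['q'][5],end=' ')
    print()
E
python3 - <<'E'
from h import *
m=robot.camera_model("top");im=cv2.imread("pics/top0.png")
o=np.array([170,140])
c=cast(m,np.array([(55,303),(303,222),(373,432),(122,515)])/5+o,.027);print("cradle",c.round(4),c.mean(0),[np.linalg.norm(c[i]-c[i-1]).round(4) for i in range(4)])
d=c[1]+c[2]-c[0]-c[3];print("cradle y-axis angle",np.arctan2(d[1],d[0]))
y=cast(m,np.array([(612,360),(690,342),(715,455),(640,472)])/5+o,.126);print("yoke",y.round(4),y.mean(0),[np.linalg.norm(y[i]-y[i-1]).round(4) for i in range(4)])
d=y[2]+y[3]-y[0]-y[1];print("yoke x ang",np.arctan2(d[1],d[0]))
hsv=cv2.cvtColor(im,cv2.COLOR_BGR2HSV);k=cv2.inRange(hsv,(22,120,80),(38,255,255));k[:150]=0;k[240:]=0;k[:,:290]=0;k[:,420:]=0
for a,cc,b,_ in blobs(k,15):print(a,cc,b,cast(m,cc,.04).round(4))
print(proj(m,np.array([0.141,-0.583,0.24])))
togo(0.5,0,.3,0)
E
```

```text
cradle [[0.5986 0.2541 0.027 ]
 [0.6364 0.1301 0.027 ]
 [0.5307 0.095  0.027 ]
 [0.4926 0.2188 0.027 ]] [0.56455082 0.17451187 0.027     ] [np.float64(0.1117), np.float64(0.1296), np.float64(0.1114), np.float64(0.1295)]
cradle y-axis angle -1.273411843672375
yoke [[ 0.5522 -0.0301  0.126 ]
 [ 0.5595 -0.0651  0.126 ]
 [ 0.5087 -0.0753  0.126 ]
 [ 0.5019 -0.0418  0.126 ]] [ 0.53060049 -0.05307308  0.126     ] [np.float64(0.0517), np.float64(0.0358), np.float64(0.0518), np.float64(0.0341)]
yoke x ang -2.9284228337032
116 [304.80172414 167.85344828] [302 158   7  21] [[ 0.6708 -0.0563  0.04  ]]
106 [330.11320755 168.51886792] [327 159   7  20] [[ 0.6675 -0.1185  0.04  ]]
219 [374.1826484  208.15525114] [367 196  15  25] [[ 0.5669 -0.2227  0.04  ]]
211 [403.06635071 217.94312796] [395 205  16  26] [[ 0.5415 -0.2911  0.04  ]]
[[594.49625835 422.52143099]]
t 0.1 tool [ 0.1407 -0.5828  0.2427] shift [ 486.  -482.3  -56.5] turn -1.334 q6 -0.08540425963551097
```

>>> arm_command(
  increments="0 0 0 -50 0; 0 40 -20 -70 -0.1; 0 80 -45 -70 -0.25; 0 120 -70 -70 -0.4; 0 160 -95 -70 -0.5",
  grip_force=20,
)

```text
t: 0.6
tool_pos: [0.2749, -0.4519, 0.3134]
orientation: [-2.928, -1.139, -0.0]
force: [0.7, -0.9, -1.1]
opening: 0.0928
gripper_force: 0.0
```

```bash
python3 -c "
from h import *
togo(.669,-.0875,.25,-.053)"
```

```text
t 0.6 tool [ 0.2749 -0.4519  0.3134] shift [536.8  -2.2  63.5] turn -0.776 q6 -0.29269440452368545
```

>>> arm_command(
  increments="0 48 0 0 -0.14; 0 96 0 0 -0.28; 0 144 0 0 -0.42; 0 192 0 0 -0.56; 0 240 0 0 -0.7",
)

```text
t: 1.1
tool_pos: [0.4528, -0.2904, 0.3133]
orientation: [-2.359, -2.074, 0.0]
force: [0.6, -1.2, 0.4]
opening: 0.0927
gripper_force: 0.0
```

```bash
python3 -c "
from h import *
togo(.669,-.0875,.25,-.053)"
```

```text
t 1.1 tool [ 0.4528 -0.2904  0.3133] shift [228.9 188.5  63.3] turn -0.075 q6 -0.537255996213189
```

>>> arm_command(
  increments="0 37 30 0 -0.04; 0 74 60 10 -0.07; 0 111 90 20 -0.07; 0 148 120 30 -0.07; 0 185 150 40 -0.07",
)

```text
t: 1.6
tool_pos: [0.6261, -0.1271, 0.2727]
orientation: [-2.291, -2.149, 0.001]
force: [0.4, -0.9, 0.3]
opening: 0.0931
gripper_force: 0.0
```

>>> arm_command(
  increments="0 30 26 10 0; 0 44 38 20 0; 0 44 38 20 0; 0 44 38 20 0",
)

```text
t: 2.0
tool_pos: [0.6654, -0.0872, 0.2526]
orientation: [-2.289, -2.149, 0.002]
force: [0.1, -1.3, 0.0]
opening: 0.093
gripper_force: 0.0
```

Run:
```python
from h import *
togo(.669,-.0875,.25,-.053)
m=robot.camera_model("wrist");im=robot.read_camera("wrist");cv2.imwrite("pics/w1.png",im)
print(m);print(proj(m,[[.669,-.0875,.028]]))
np.save("w1.npy",m,allow_pickle=True)
hsv=cv2.cvtColor(im,cv2.COLOR_BGR2HSV);k=cv2.inRange(hsv,(22,120,80),(38,255,255))
for a,cc,b,l in blobs(k,300):
    print(a,cc,b,cast(m,cc,.028).round(4))
```

```text
t 2.0 tool [ 0.6654 -0.0872  0.2526] shift [-0.1  3.6  2.6] turn -0.01 q6 -0.14326119164484893 
{'fx': 311.8624274570082, 'fy': 311.8624274570082, 'cx': 315.95844986235056, 'cy': 201.32672711222546, 'eye': array([ 0.67067299, -0.01698701,  0.3924618 ]), 'rotation': array([ 2.88127533, -0.09080159, -0.01635895])}
[[319.26426764 180.07214689]]
687 [397.5342067    6.06550218] [368   0  61  16] [[0.7611 0.0903 0.028 ]]
3876 [549.80082559  75.22162023] [456  58 184  36] [[0.9267 0.0126 0.028 ]]
14126 [544.91136911 189.62466374] [448 124 192 151] [[ 0.9373 -0.116   0.028 ]]
772 [321.43005181 155.58031088] [298 147  47  18] [[ 0.6733 -0.0587  0.028 ]]
545 [321.90642202 210.42018349] [300 199  44  20] [[ 0.6699 -0.1252  0.028 ]]
570 [245.78070175 278.27368421] [222 270  51  15] [[ 0.5662 -0.2105  0.028 ]]
791 [231.42225032 345.62579014] [209 320  51  40] [[ 0.534  -0.3115  0.028 ]]
```

View pics/w1.png

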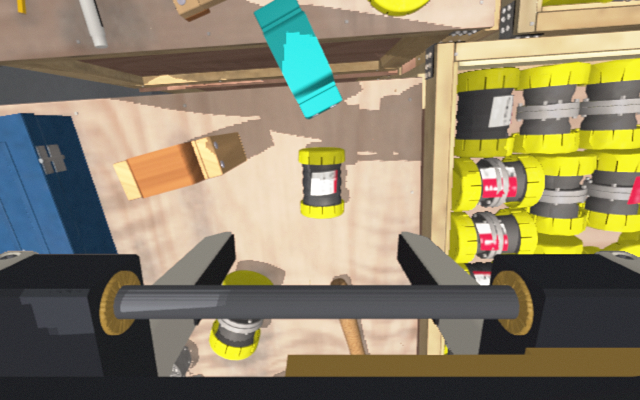

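The wrist view shows the chosen small coupling at (322,183), plain with no flange. The wooden yoke is at (180,170), the turquoise one at (297,57), and the large flanged coupling is partly hidden at (240,315). I'll check the heights of the rail and the turquoise yoke, and the coupling's middle.

Run:
```python
from h import *
m=np.load("w1.npy",allow_pickle=True).item();mt=robot.camera_model("top")
im=cv2.imread("pics/w1.png");h=cv2.cvtColor(im,cv2.COLOR_BGR2HSV)
print("sat/hue col 322:",[(r,*h[r,316,:]) for r in range(144,222,3)])
def tri(a,b):
    # closest point of two rays
    A=cast(m,a,0)[0];B=cast(mt,b,0)[0];e,f=np.array(m['eye']),np.array(mt['eye'])
    u=(A-e)/np.linalg.norm(A-e);v=(B-f)/np.linalg.norm(B-f)
    s=np.linalg.lstsq(np.c_[u,-v],f-e,rcond=None)[0];p,q=e+s[0]*u,f+s[1]*v
    return ((p+q)/2).round(4),np.linalg.norm(p-q).round(4)
o=np.array([170,140])
print("turq far-right top corner",tri((340,103),np.array((583,135))/5+o))
print("turq corner2",tri((305,118),np.array((565,152))/5+o))
print("yoke top mid",tri((165,172),np.array((664,410))/5+o))
for r in(164,200):print(cast(m,(322,r),.052))
k=np.load
```

```text
sat/hue col 322: [(144, np.uint8(13), np.uint8(62), np.uint8(170)), (147, np.uint8(26), np.uint8(151), np.uint8(167)), (150, np.uint8(29), np.uint8(209), np.uint8(139)), (153, np.uint8(29), np.uint8(216), np.uint8(195)), (156, np.uint8(29), np.uint8(211), np.uint8(197)), (159, np.uint8(29), np.uint8(210), np.uint8(198)), (162, np.uint8(29), np.uint8(211), np.uint8(196)), (165, np.uint8(26), np.uint8(80), np.uint8(99)), (168, np.uint8(30), np.uint8(7), np.uint8(69)), (171, np.uint8(12), np.uint8(17), np.uint8(77)), (174, np.uint8(19), np.uint8(9), np.uint8(227)), (177, np.uint8(19), np.uint8(9), np.uint8(225)), (180, np.uint8(0), np.uint8(0), np.uint8(255)), (183, np.uint8(0), np.uint8(0), np.uint8(255)), (186, np.uint8(30), np.uint8(1), np.uint8(255)), (189, np.uint8(30), np.uint8(1), np.uint8(255)), (192, np.uint8(30), np.uint8(1), np.uint8(255)), (195, np.uint8(18), np.uint8(14), np.uint8(221)), (198, np.uint8(15), np.uint8(14), np.uint8(108)), (201, np.uint8(8), np.uint8(9), np.uint8(111)), (204, np.uint8(0), np.uint8(7), np.uint8(112)), (207, np.uint8(29), np.uint8(214), np.uint8(217)), (210, np.uint8(30), np.uint8(207), np.uint8(254)), (213, np.uint8(30), np.uint8(205), np.uint8(253)), (216, np.uint8(30), np.uint8(203), np.uint8(254)), (219, np.uint8(17), np.uint8(52), np.uint8(239))]
turq far-right top corner (array([ 0.7084,  0.0029, -0.1172]), np.float64(0.003))
turq corner2 (array([ 0.6578, -0.011 ,  0.0852]), np.float64(0.0097))
yoke top mid (array([ 0.5307, -0.0536,  0.1143]), np.float64(0.0024))
[[ 0.67318313 -0.06520034  0.052     ]]
[[ 0.67080443 -0.10585163  0.052     ]]
```

>>> arm_command(
  increments="0 -1 4.6 45 -0.01; 0 -1 4.6 90 -0.01; 0 -1 4.6 135 -0.01; 0 -1 4.6 165 -0.01; 0 -1 4.6 185 -0.01",
)

```text
t: 2.55
tool_pos: [0.6683, -0.09, 0.0661]
orientation: [-2.281, -2.157, 0.003]
force: [-1.6, 0.1, 0.4]
opening: 0.093
gripper_force: 0.0
```

```bash
python3 -c "
from h import *
togo(.670,-.0885,.034,-.053)"
```

```text
t 2.55 tool [ 0.6683 -0.09    0.0661] shift [ 1.6  1.7 32.1] turn -0.003 q6 -0.15369227947098646
```

>>> arm_command(
  increments="0 1.5 1.5 15 0; 0 1.5 1.5 27 0; 0 1.5 1.5 32 0; 0.1 1.5 1.5 32 0; 0.2 1.5 1.5 32 0",
)

```text
t: 3.05
tool_pos: [0.6728, -0.0875, 0.038]
orientation: [2.28, 2.16, 0.002]
force: [1.0, -0.0, 0.4]
opening: 0.0813
gripper_force: 0.0
```

>>> arm_command(
  increments="0.35 0 0 0 0; 0.5 0 0 0 0; 0.7 0 0 0 0; 0.7 0 0 0 0; 0.7 0 0 0 0",
)

```text
t: 3.55
tool_pos: [0.6722, -0.0872, 0.0371]
orientation: [2.28, 2.16, 0.0]
force: [-1.1, 0.2, 3.8]
opening: 0.0558
gripper_force: 20.0
```

>>> arm_command(
  increments="0.7 0 0 -10 0; 0.7 0 0 -30 0; 0.7 0 0 -70 0; 0.7 0 0 -115 0; 0.7 0 0 -160 0",
)

```text
t: 4.05
tool_pos: [0.671, -0.087, 0.1975]
orientation: [-2.279, -2.159, 0.002]
force: [1.2, 1.2, -3.6]
opening: 0.0557
gripper_force: 20.0
```

>>> arm_command(
  increments="0.7 0 0 -40 0; 0.7 0 0 -65 0; 0.7 0 0 -75 0; 0.7 0 0 -75 0",
)

```text
t: 4.45
tool_pos: [0.6725, -0.0873, 0.2731]
orientation: [2.279, 2.159, 0.002]
force: [0.1, 0.0, -3.4]
opening: 0.0556
gripper_force: 20.0
```

```bash
python3 -c "
from h import *
s=robot.read_state();print(s['force'],s['opening'])
togo(.5645,.1745,.27,.298)"
```

```text
[ 0.07666889  0.00661785 -3.40516812] 0.055558329380245706
t 4.45 tool [ 0.6725 -0.0873  0.2731] shift [ 255.6 -122.     2.7] turn -0.352 q6 -0.15071033372693246
```

>>> arm_command(
  increments="0.7 38 -24 0 -0.07; 0.7 76 -48 0 -0.14; 0.7 114 -72 0 -0.21; 0.7 152 -96 0 -0.28; 0.7 185 -120 0 -0.35",
)

```text
t: 4.95
tool_pos: [0.5597, 0.1056, 0.2682]
orientation: [-1.863, -2.524, 0.005]
force: [0.4, 0.0, -4.2]
opening: 0.0552
gripper_force: 20.0
```

>>> arm_command(
  increments="0.7 0 0 0 0; 0.7 0 0 0 0; 0.7 0 0 0 0",
)

```text
t: 5.25
tool_pos: [0.5617, 0.1034, 0.2698]
orientation: [-1.87, -2.523, 0.003]
force: [0.3, -0.5, -3.9]
opening: 0.056
gripper_force: 20.0
```

Run:
```python
from h import *
togo(.5645,.1745,.27,.298)
m=robot.camera_model("wrist");im=robot.read_camera("wrist");cv2.imwrite("pics/w2.png",im);np.save("w2.npy",m,allow_pickle=True)
c,s=np.cos(-1.2734),np.sin(-1.2734);Y=np.array([c,s]);X=np.array([-s,c])
print("pred corners",[proj(m,[*(np.array([.5645,.1745])+a*.056*X+b*.065*Y),.027]).round(0)[0] for a,b in((1,-1),(1,1),(-1,1),(-1,-1))])
```

```text
t 5.25 tool [0.5617 0.1034 0.2698] shift [67.3 23.3 -0.2] turn -0.003 q6 -0.2026954367150568 
pred corners [array([386.,  62.]), array([381., 175.]), array([290., 176.]), array([288.,  63.])]
```

View pics/w2.png

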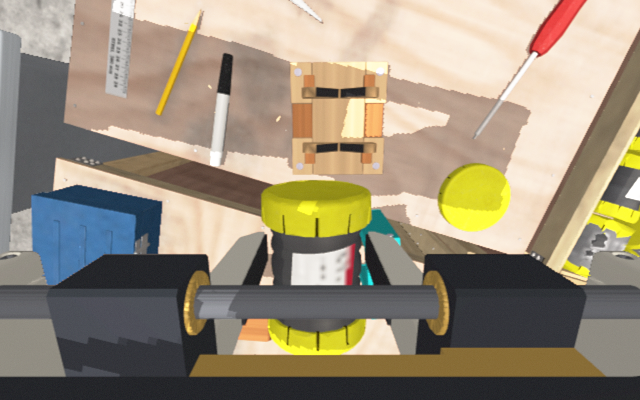

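The wrist view shows the coupling held squarely at (316,265) and the cradle at (340,118), with corners near (291,62), (388,63), (383,174) and (293,174). The top-view estimate predicts corners about 2 px to the left of these. I'll zoom in to refine it.

Run:
```python
import cv2
im=cv2.imread("pics/w2.png")[55:180,280:400]
cv2.imwrite("pics/c2.png",cv2.resize(im,(576,600),interpolation=cv2.INTER_CUBIC))
```

```text
(no output)
```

View pics/c2.png

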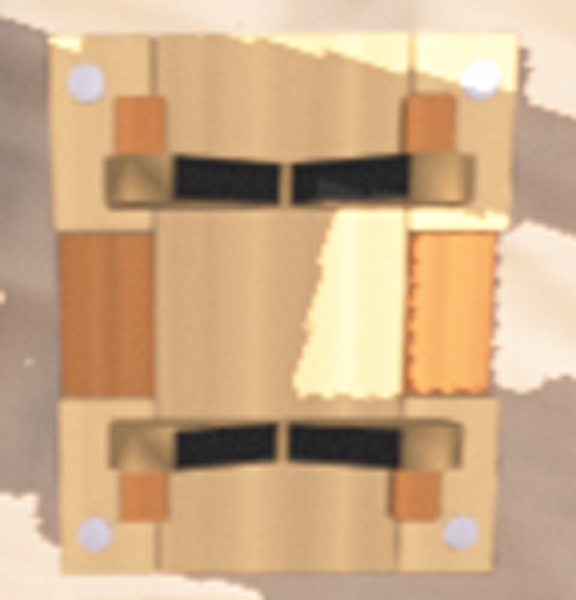

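The crop gives the deck corners at (49,33), (517,33), (494,572) and (62,572), and the V bottoms at (286,182) and (284,444).

Run:
```python
from h import *
m=np.load("w2.npy",allow_pickle=True).item()
f=lambda p:np.array(p)/4.8+[280,55]-.4
c=cast(m,f([(49,33),(517,33),(494,572),(62,572)]),.027);print(c.round(4),c.mean(0),[np.linalg.norm(c[i]-c[i-1]).round(4) for i in range(4)])
d=c[2]+c[3]-c[0]-c[1];print("y-axis ang",np.arctan2(d[1],d[0]))
v=cast(m,f([(286,182),(284,444)]),.039);print("V",v.round(4),v.mean(0),np.arctan2(*(v[1]-v[0])[1::-1]))
w=cast(m,f([(106,155),(474,155),(461,467),(110,467)]),.061);print("saddle tops",w.mean(0),np.linalg.norm(w[0]-w[1]))
n=cast(m,f([(60,231),(60,399),(497,231),(497,399)]),.027);print("notch",n.mean(0))
# held coupling: far-end circle of near cap: columns 261-372
for px in((316,255),):print("coupling axis", cast(m,px,.27))
M=R.from_rotvec(robot.read_state()['orientation']).as_matrix();print("tool y,z",M[:,1],M[:,2])
for P in(c.mean(0),):togo(P[0],P[1],.27,.3)
```

```text
[[0.4939 0.222  0.027 ]
 [0.5997 0.254  0.027 ]
 [0.6387 0.1314 0.027 ]
 [0.5319 0.0989 0.027 ]] [0.56606801 0.17658163 0.027     ] [np.float64(0.1288), np.float64(0.1106), np.float64(0.1287), np.float64(0.1115)]
y-axis ang -1.267356920986663
V [[0.5574 0.2054 0.039 ]
 [0.5756 0.1475 0.039 ]] [0.56649787 0.17642831 0.039     ] -1.2648705405718355
saddle tops [0.56556433 0.17643426 0.061     ] 0.08076439267052546
notch [0.56574751 0.17606085 0.027     ]
coupling axis [[0.56018195 0.10952935 0.27      ]]
tool y,z [ 0.95692775  0.29031852 -0.00210856] [-2.03216574e-03 -5.64625569e-04 -9.99997776e-01]
t 5.3 tool [0.562  0.1031 0.2702] shift [69.2 25.2  0.1] turn -0.005 q6 -0.20267564658337237
```

>>> arm_command(
  increments="0.7 30 10 0 0; 0.7 60 21 0 -0.008; 0.7 70 24.7 20 -0.008; 0.7 70 24.7 60 -0.008; 0.7 70 24.7 100 -0.008",
)

```text
t: 5.8
tool_pos: [0.5665, 0.1777, 0.1708]
orientation: [1.86, 2.53, 0.002]
force: [0.1, 0.1, -4.1]
opening: 0.0561
gripper_force: 20.0
```

>>> arm_command(
  increments="0.7 0 0 25 0; 0.7 0 0 40 0; 0.7 0 0 50 0; 0.7 0 0 50 0; 0.7 0 0 50 0",
)

```text
t: 6.3
tool_pos: [0.5664, 0.1781, 0.123]
orientation: [1.859, 2.531, 0.002]
force: [0.4, -0.4, -3.2]
opening: 0.0558
gripper_force: 20.0
```

```bash
python3 -c "
from h import *
s=robot.read_state();print(s['force'],s['opening'])
togo(.5653,.1774,.0846,.303)"
```

```text
[ 0.44373165 -0.39612721 -3.15341238] 0.0557824579820584
t 6.3 tool [0.5664 0.1781 0.123 ] shift [-0.3 -1.4 38.4] turn 0.0 q6 -0.08518859609591677
```

>>> arm_command(
  increments="0.7 0 -0.8 12 0; 0.7 0 -0.8 22 0; 0.7 0 -0.8 28 0; 0.7 0 -0.8 31 0; 0.7 0 -0.8 33 0",
)

```text
t: 6.8
tool_pos: [0.5643, 0.1779, 0.0881]
orientation: [-1.859, -2.532, 0.001]
force: [0.1, 0.2, -4.4]
opening: 0.056
gripper_force: 20.0
```

>>> arm_command(
  increments="0.7 0 0 1 0; 0.7 0 0 2 0; 0.7 0 0 2 0",
)

```text
t: 7.1
tool_pos: [0.5647, 0.178, 0.0868]
orientation: [1.859, 2.532, 0.0]
force: [0.1, 0.0, -3.5]
opening: 0.0558
gripper_force: 20.0
```

>>> arm_command(
  increments="0.7 0 0 0.7 0; 0.7 0 0 1.4 0; 0.7 0 0 1.4 0",
)

```text
t: 7.4
tool_pos: [0.5648, 0.178, 0.0855]
orientation: [1.859, 2.532, 0.001]
force: [-0.4, 0.1, -2.1]
opening: 0.0558
gripper_force: 20.0
```

>>> arm_command(
  increments="0.7 0 0 0.7 0; 0.7 0 0 1.4 0; 0.7 0 0 1.4 0",
)

```text
t: 7.7
tool_pos: [0.5653, 0.1781, 0.0848]
orientation: [1.859, 2.531, 0.002]
force: [0.2, -0.1, 4.0]
opening: 0.0556
gripper_force: 20.0
```

Contact came at the expected height, so I'm releasing.

>>> arm_command(
  increments="0.38 0 0 0 0; 0.34 0 0 0 0; 0.28 0 0 0 0; 0.2 0 0 0 0; 0.1 0 0 0 0",
)

```text
t: 8.2
tool_pos: [0.5644, 0.1779, 0.0836]
orientation: [-1.859, -2.532, 0.0]
force: [-0.7, 0.1, -0.3]
opening: 0.0782
gripper_force: 0.0
```

>>> arm_command(
  increments="0.1 0 0 0 0; 0.05 0 0 -10 0; 0.05 0 0 -40 0; 0.05 0 0 -85 0; 0.05 0 0 -130 0",
)

```text
t: 8.7
tool_pos: [0.564, 0.1778, 0.2154]
orientation: [-1.859, -2.532, 0.001]
force: [1.0, 0.3, 0.4]
opening: 0.0882
gripper_force: 0.0
```

```bash
python3 -c "
from h import *
togo(.5306,-.053,.30,-1.357)"
```

```text
t 8.7 tool [0.564  0.1778 0.2154] shift [-210.2 -101.   -84.5] turn -1.481 q6 -0.08532110293051154
```

>>> arm_command(
  increments="0 0 0 -30 0.14; 0 -25 -12 -60 0.28; 0 -60 -30 -85 0.42; 0 -100 -48 -85 0.56; 0 -140 -67 -85 0.7",
)

```text
t: 9.2
tool_pos: [0.5428, 0.0231, 0.3014]
orientation: [2.617, 1.734, 0.005]
force: [0.7, -0.4, -0.2]
opening: 0.093
gripper_force: 0.0
```

```bash
python3 -c "
from h import *
togo(.5306,-.053,.30,-1.357)"
```

```text
t 9.2 tool [0.5428 0.0231 0.3014] shift [-74.9  18.5   1.3] turn 0.956 q6 0.34890282187585475
```

>>> arm_command(
  increments="0 -20 5 0 0.14; 0 -40 10 0 0.28; 0 -60 15 0 0.42; 0 -75 18.5 0 0.56; 0 -75 18.5 0 0.7",
)

```text
t: 9.7
tool_pos: [0.5304, -0.0539, 0.2998]
orientation: [3.055, 0.726, 0.001]
force: [0.4, 1.0, 0.4]
opening: 0.0928
gripper_force: 0.0
```

>>> arm_command(
  increments="0 0 0 0 0.14; 0 0 0 0 0.25; 0 0 0 0 0.25; 0 0 0 0 0.25",
)

```text
t: 10.1
tool_pos: [0.5307, -0.052, 0.2994]
orientation: [3.121, 0.358, 0.001]
force: [0.1, -0.3, 1.2]
opening: 0.0933
gripper_force: 0.0
```

Run:
```python
from h import *
togo(.5306,-.053,.30,-1.357)
m=robot.camera_model("wrist");im=robot.read_camera("wrist");np.save("w3.npy",m,allow_pickle=True)
t=robot.read_camera("top");mt=robot.camera_model("top")
hsv=cv2.cvtColor(t,cv2.COLOR_BGR2HSV);k=cv2.inRange(hsv,(22,150,80),(38,255,255));k[:185]=0;k[245:]=0;k[:,:180]=0;k[:,246:]=0
for a,cc,b,_ in blobs(k,15):print(a,cc,b,cast(mt,cc,.090).round(4))
print(proj(m,[.5306,-.053,.126]))
cv2.imwrite("pics/w3.png",im)
p=cv2.resize(t[170:260,165:265],None,fx=4,fy=4,interpolation=cv2.INTER_CUBIC)
cv2.imwrite("pics/w3t.png",np.hstack([p,cv2.resize(im[0:240,200:440],(360,360))]))
```

```text
t 10.1 tool [ 0.5307 -0.052   0.2994] shift [-0.3  0.9 -0.6] turn 0.014 q6 1.1486987419197816 
[[316.33405687 190.39852263]]
```

View pics/w3t.png

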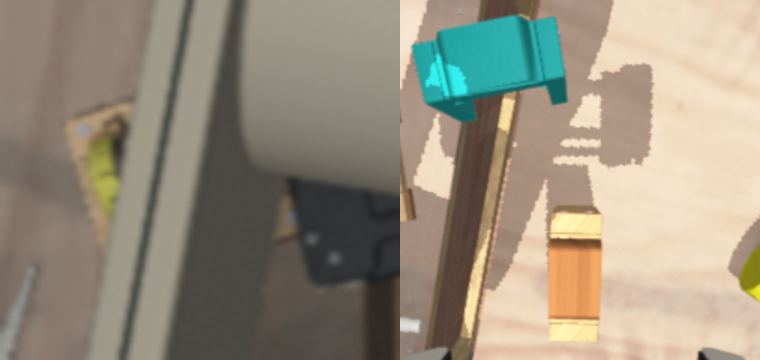

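The top picture is blocked by the arm. The wrist half shows the wooden yoke's brown grip rectangle at panel (549..601, 240..320), square to the tool. The turquoise yoke stands well clear at (490,60).

Run:
```python
from h import *
m=np.load("w3.npy",allow_pickle=True).item()
f=lambda p:(np.array(p)-[400,0])/1.5+[200,0]-.2
c=cast(m,f([(549,240),(601,240),(601,320),(549,320)]),.126);print(c.round(4),c.mean(0),[np.linalg.norm(c[i]-c[i-1]).round(4) for i in range(4)])
d=c[0]+c[1]-c[2]-c[3];print("x ang",np.arctan2(d[1],d[0]))
im=cv2.imread("pics/w3.png");h=cv2.cvtColor(im,cv2.COLOR_BGR2HSV);k=cv2.inRange(h,(5,120,60),(17,255,255));k[:130]=0;k[235:]=0;k[:,:280]=0;k[:,:]=k;k[:,360:]=0
for a,cc,b,l in blobs(k,200):print(a,cc,b,cv2.minAreaRect(cv2.findNonZero(l.astype(np.uint8))))
togo(c[:,0].mean(),c[:,1].mean(),.121,np.arctan2(d[1],d[0])+np.pi/2)
```

```text
[[ 0.5574 -0.0291  0.126 ]
 [ 0.5652 -0.063   0.126 ]
 [ 0.5109 -0.0764  0.126 ]
 [ 0.5027 -0.0409  0.126 ]] [ 0.53405075 -0.05233939  0.126     ] [np.float64(0.0559), np.float64(0.0348), np.float64(0.0559), np.float64(0.0364)]
x ang 0.22839198306370206
1862 [315.95059076 185.36895811] [299 158  35  56] ((316.0, 185.5), (55.0, 34.0), 90.0)
t 10.2 tool [ 0.5307 -0.052   0.2992] shift [  3.1   1.1 178.2] turn -0.001 q6 1.1494772970606932
```

>>> arm_command(
  increments="0 1.4 0.6 45 0; 0 1.4 0.6 90 0; 0 1.4 0.6 125 0; 0 1.4 0.6 150 0; 0 1.4 0.6 165 0",
)

```text
t: 10.7
tool_pos: [0.5308, -0.052, 0.1312]
orientation: [-3.12, -0.355, 0.005]
force: [-0.6, 0.1, 1.3]
opening: 0.0927
gripper_force: 0.0
```

```bash
python3 -c "
from h import *
togo(.5322,-.0523,.121,-1.345);print(robot.read_state()['force'])"
```

```text
t 10.7 tool [ 0.5308 -0.052   0.1312] shift [ 1.4  0.7 10.2] turn 0.001 q6 1.1505106826472038 
[-0.58941608  0.08648055  1.26681582]
```

>>> arm_command(
  increments="0 0.5 0 6 0; 0.15 0.5 0 11 0; 0.3 0.5 0 11 0; 0.45 0.5 0 11 0; 0.55 0.5 0 11 0",
  grip_force=25,
)

```text
t: 11.2
tool_pos: [0.5335, -0.0524, 0.1241]
orientation: [3.121, 0.352, 0.003]
force: [-0.3, -0.4, -0.4]
opening: 0.0657
gripper_force: 0.0
```

>>> arm_command(
  increments="0.7 0 0 0 0; 0.85 0 0 0 0; 0.85 0 0 0 0; 0.85 0 0 0 0",
)

```text
t: 11.6
tool_pos: [0.5327, -0.0522, 0.1229]
orientation: [3.122, 0.352, 0.0]
force: [0.1, 1.0, 1.2]
opening: 0.036
gripper_force: 24.9
```

>>> arm_command(
  increments="0.85 0 0 -10 0; 0.85 0 0 -40 0; 0.85 0 0 -85 0; 0.85 0 0 -130 0; 0.85 0 0 -170 0",
)

```text
t: 12.1
tool_pos: [0.5325, -0.0522, 0.2957]
orientation: [3.121, 0.352, 0.002]
force: [0.6, -0.4, -1.5]
opening: 0.0361
gripper_force: 24.9
```

>>> arm_command(
  increments="0.85 0 0 -17 0; 0.85 0 0 -17 0; 0.85 0 0 -17 0",
)

```text
t: 12.4
tool_pos: [0.5325, -0.0522, 0.3093]
orientation: [-3.122, -0.352, 0.001]
force: [0.3, 0.2, -3.2]
opening: 0.0359
gripper_force: 24.9
```

Run:
```python
from h import *
togo(.566,.1765,.31,-1.266)
mt=robot.camera_model("top");m=robot.camera_model("wrist");w=robot.read_camera("wrist");t=robot.read_camera("top")
p=cv2.resize(t[160:260,160:300],None,fx=4,fy=4,interpolation=cv2.INTER_CUBIC)
cv2.imwrite("pics/t4.png",t);cv2.imwrite("pics/w4.png",w)
# held yoke grip in wrist image, top at tcp+.003
s=robot.read_state();M=R.from_rotvec(s['orientation']).as_matrix()
print("pred grip-top centre",proj(m,s['tool_pos']-.003*M[:,2]))
cv2.imwrite("pics/p4.png",np.vstack([p,w[:,40:600][150:350]]))
np.save("w4.npy",m,allow_pickle=True)
```

```text
t 12.4 tool [ 0.5325 -0.0522  0.3093] shift [  83.6 -215.5   -0.7] turn -0.08 q6 1.1525443516022775 
pred grip-top centre [[314.78929745 270.37695309]]
```

View pics/p4.png

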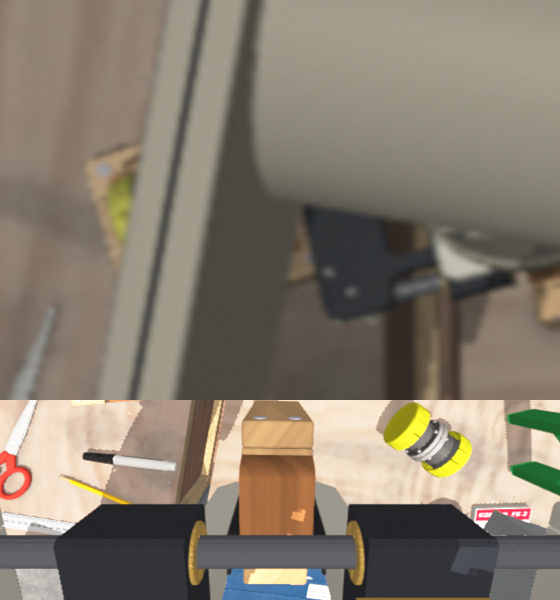

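The upper half shows the arm still hiding the cradle. The lower half shows the yoke held square, with brown-grip boundaries at wrist rows of about 205 and 320, near column 317. I'll work out its offset along tool x.

Run:
```python
from h import *
m=np.load("w4.npy",allow_pickle=True).item();s=robot.read_state();M=R.from_rotvec(s['orientation']).as_matrix()
im=cv2.imread("pics/w4.png");h=cv2.cvtColor(im,cv2.COLOR_BGR2HSV)
for c in(297,317,337):
    print(c,[(r,int(h[r,c,1]),int(h[r,c,2])) for r in list(range(196,212,2))+list(range(308,338,2))])
for z in(.123-.126,.123-.115,.123-.108):
    print(z,[((M.T@(cast(m,(317,r),s['tool_pos'][2]-z)[0]-s['tool_pos']))*1e3).round(1)[0] for r in(163,193,205,320,335)])
```

```text
297 [(196, 116, 208), (198, 121, 192), (200, 116, 225), (202, 116, 225), (204, 119, 202), (206, 154, 106), (208, 153, 113), (210, 150, 124), (308, 10, 104), (310, 15, 105), (312, 17, 107), (314, 15, 105), (316, 13, 95), (318, 89, 172), (320, 59, 255), (322, 57, 255), (324, 55, 255), (326, 55, 255), (328, 58, 255), (330, 60, 255), (332, 66, 255), (334, 67, 168), (336, 144, 170)]
317 [(196, 116, 197), (198, 115, 159), (200, 118, 199), (202, 113, 200), (204, 116, 191), (206, 150, 100), (208, 150, 104), (210, 151, 110), (308, 10, 104), (310, 12, 104), (312, 14, 106), (314, 10, 101), (316, 13, 96), (318, 93, 173), (320, 60, 255), (322, 60, 255), (324, 63, 255), (326, 70, 255), (328, 80, 254), (330, 84, 254), (332, 80, 255), (334, 75, 173), (336, 151, 176)]
337 [(196, 118, 212), (198, 116, 150), (200, 119, 203), (202, 116, 208), (204, 117, 200), (206, 145, 109), (208, 156, 108), (210, 152, 121), (308, 10, 102), (310, 12, 103), (312, 12, 103), (314, 13, 101), (316, 16, 96), (318, 85, 159), (320, 77, 255), (322, 79, 254), (324, 73, 255), (326, 74, 255), (328, 78, 255), (330, 76, 254), (332, 77, 255), (334, 70, 243), (336, 158, 178)]
-0.0030000000000000027 [np.float64(52.5), np.float64(38.8), np.float64(33.1), np.float64(-27.9), np.float64(-36.8)]
0.007999999999999993 [np.float64(51.0), np.float64(36.2), np.float64(30.1), np.float64(-35.7), np.float64(-45.4)]
0.015 [np.float64(50.1), np.float64(34.6), np.float64(28.2), np.float64(-40.8), np.float64(-50.9)]
```

>>> arm_command(
  increments="0.85 16 -43 0 -0.02; 0.85 32 -86 0 -0.04; 0.85 48 -129 0 -0.06; 0.85 64 -170 0 -0.08; 0.85 78 -202 0 -0.08",
)

```text
t: 13.0
tool_pos: [0.5627, 0.1645, 0.3074]
orientation: [-3.105, -0.48, 0.006]
force: [0.5, -0.6, -2.0]
opening: 0.0357
gripper_force: 24.9
```

>>> arm_command(
  increments="0.85 5 -13 0 0; 0.85 5 -13 0 0; 0.85 5 -13 0 0; 0.85 5 -13 0 0",
)

```text
t: 13.4
tool_pos: [0.5645, 0.1746, 0.3093]
orientation: [3.105, 0.475, -0.002]
force: [-1.0, 0.5, -2.3]
opening: 0.0356
gripper_force: 24.9
```

Run:
```python
from h import *
togo(.566,.1765,.31,-1.266)
m=robot.camera_model("wrist");w=robot.read_camera("wrist");t=robot.read_camera("scene")
cv2.imwrite("pics/w5.png",w);cv2.imwrite("pics/s5.png",t);np.save("w5.npy",m,allow_pickle=True)
a=cv2.resize(w[60:260,220:420],(400,400),interpolation=cv2.INTER_CUBIC);b=cv2.resize(t[180:320,200:340],(400,400),interpolation=cv2.INTER_CUBIC)
cv2.imwrite("pics/p5.png",np.hstack([a,b]))
```

```text
t 13.4 tool [0.5645 0.1746 0.3093] shift [ 2.1 -1.4 -0.7] turn -0.001 q6 1.480852771617284
```

View pics/p5.png

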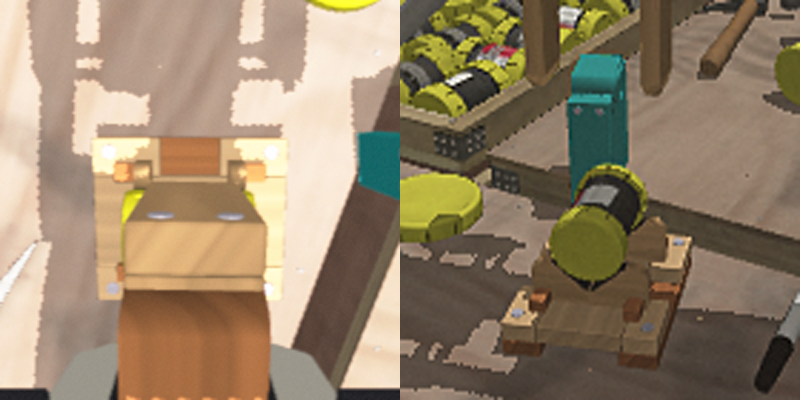

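The left half shows the held yoke from above, with its outer top edge at panel row 220 (columns 125-266) and foot edge at row 182 (columns 133-250). The cradle's outer deck edge is at row 138 (columns 93-287), with the notch at columns 160-220. The right half (scene view) shows the coupling lying in both saddles. From these I can work out the yoke's position relative to the cradle in the tool frame.

Run:
```python
from h import *
m=np.load("w5.npy",allow_pickle=True).item();s=robot.read_state();M=R.from_rotvec(s['orientation']).as_matrix();T=s['tool_pos']
f=lambda p:np.array(p)/2+[220,60]-.25
def tl(p,z):return ((cast(m,f(p),z)-T)@M*1e3).round(1)
print(T,"tool z",M[:,2],"y yaw",np.arctan2(M[1,1],M[0,1]))
zt=T[2]
for o in(.008,.013,.018):print("yoke outer top edge",o,tl([(125,220),(266,220)],zt-o))
print("yoke foot edge",tl([(133,182),(250,182)],zt-.123))
print("brown edge",tl([(118,290),(269,290)],zt-.008))
c=tl([(93,138),(287,138)],.027);print("deck edge",c,c.mean(0))
print("notch outer",tl([(160,138),(220,138)],.027),"inner edge",tl([(160,176),(220,176)],.012),tl([(160,176),(220,176)],.027))
w=cv2.imread("pics/w5.png")
print([(r,*w[r,302]) for r in range(124,134)]);print([(c,*w[135,c]) for c in range(296,335,1)])
```

```text
[0.56464529 0.17464843 0.30976094] tool z [-1.06314019e-04 -2.40717269e-04 -9.99999965e-01] y yaw -1.267810524952897
yoke outer top edge 0.008 [[ 47.2 -15.7   8. ]
 [ 47.2  17.8   8. ]]
yoke outer top edge 0.013 [[ 46.4 -16.2  13. ]
 [ 46.4  18.4  13. ]]
yoke outer top edge 0.018 [[ 45.6 -16.8  18. ]
 [ 45.6  19.   18. ]]
yoke foot edge [[ 44.7 -24.3 123. ]
 [ 44.7  24.5 123. ]]
brown edge [[ 29.9 -17.9   8. ]
 [ 29.9  19.1   8. ]]
deck edge [[ 57.6 -64.9 282.7]
 [ 57.6  63.  282.8]] [ 57.6   -0.95 282.75]
notch outer [[ 57.6 -20.7 282.7]
 [ 57.6  18.8 282.8]] inner edge [[ 31.4 -21.8 297.8]
 [ 31.4  19.8 297.8]] [[ 32.8 -21.1 282.8]
 [ 32.8  19.1 282.8]]
[(124, np.uint8(128), np.uint8(146), np.uint8(173)), (125, np.uint8(126), np.uint8(143), np.uint8(172)), (126, np.uint8(126), np.uint8(141), np.uint8(170)), (127, np.uint8(117), np.uint8(134), np.uint8(162)), (128, np.uint8(98), np.uint8(118), np.uint8(155)), (129, np.uint8(73), np.uint8(118), np.uint8(180)), (130, np.uint8(74), np.uint8(120), np.uint8(183)), (131, np.uint8(71), np.uint8(117), np.uint8(181)), (132, np.uint8(72), np.
[... 1377 characters left out ...]
, np.uint8(123), np.uint8(188)), (322, np.uint8(75), np.uint8(123), np.uint8(190)), (323, np.uint8(76), np.uint8(123), np.uint8(190)), (324, np.uint8(73), np.uint8(120), np.uint8(187)), (325, np.uint8(78), np.uint8(123), np.uint8(191)), (326, np.uint8(76), np.uint8(122), np.uint8(190)), (327, np.uint8(75), np.uint8(122), np.uint8(188)), (328, np.uint8(73), np.uint8(121), np.uint8(186)), (329, np.uint8(79), np.uint8(118), np.uint8(167)), (330, np.uint8(113), np.uint8(154), np.uint8(193)), (331, np.uint8(136), np.uint8(184), np.uint8(224)), (332, np.uint8(138), np.uint8(187), np.uint8(226)), (333, np.uint8(139), np.uint8(187), np.uint8(225)), (334, np.uint8(138), np.uint8(188), np.uint8(225))]
```

>>> arm_command(
  increments="0.85 2.1 -1.6 20 0; 0.85 2.1 -1.6 50 0; 0.85 2.1 -1.6 80 0; 0.85 2.1 -1.6 105 0; 0.85 2.1 -1.6 125 0",
)

```text
t: 14.0
tool_pos: [0.5655, 0.177, 0.1831]
orientation: [3.105, 0.475, -0.002]
force: [0.6, 0.3, -2.2]
opening: 0.0358
gripper_force: 24.9
```

>>> arm_command(
  increments="0.85 0 0 12 0; 0.85 0 0 20 0; 0.85 0 0 24 0; 0.85 0 0 24 0",
)

```text
t: 14.4
tool_pos: [0.5664, 0.178, 0.1612]
orientation: [-3.105, -0.477, -0.001]
force: [0.2, -0.2, -1.6]
opening: 0.0361
gripper_force: 24.9
```

Run:
```python
from h import *
s=robot.read_state();print(s['force'],s['wrist_torque'],s['opening'])
togo(.566,.1765,.135,-1.266)
w=robot.read_camera("wrist");m=robot.camera_model("wrist");np.save("w6.npy",m,allow_pickle=True);cv2.imwrite("pics/w6.png",w)
cv2.imwrite("pics/s6.png",robot.read_camera("scene"))
```

```text
[ 0.1669704  -0.24185901 -1.55326299] [ 0.01078917  0.01819488 -0.01018338] 0.036139808058526415
t 14.4 tool [0.5664 0.178  0.1612] shift [-0.8  1.3 26.2] turn -0.0 q6 1.4844292537033628
```

>>> arm_command(
  increments="0.85 0 0 3 0; 0.85 0 0 6 0; 0.85 0 0 9 0; 0.85 0 0 11 0",
)

```text
t: 14.9
tool_pos: [0.5659, 0.1782, 0.1494]
orientation: [-3.105, -0.477, 0.001]
force: [0.0, -0.0, -1.5]
opening: 0.0357
gripper_force: 24.9
```

>>> arm_command(
  increments="0.85 0 0 1 0; 0.85 0 0 2 0; 0.85 0 0 3 0; 0.85 0 0 4 0",
)

```text
t: 15.3
tool_pos: [0.5662, 0.1781, 0.1458]
orientation: [3.105, 0.477, 0.0]
force: [0.4, 0.4, -2.0]
opening: 0.0359
gripper_force: 24.9
```

Both feet are now below the deck level (TCP 0.150) with no contact force, so the yoke is entering the notches.

>>> arm_command(
  increments="0.85 0 0 1.5 0; 0.85 0 0 3 0; 0.85 0 0 4 0; 0.85 0 0 5 0; 0.85 0 0 5 0",
)

```text
t: 15.8
tool_pos: [0.566, 0.1781, 0.1406]
orientation: [-3.105, -0.477, 0.001]
force: [-0.2, -0.7, -1.6]
opening: 0.0362
gripper_force: 24.9
```

>>> arm_command(
  increments="0.85 0 0 1 0; 0.85 0 0 2 0; 0.85 0 0 3 0; 0.85 0 0 3 0",
)

```text
t: 16.2
tool_pos: [0.566, 0.1781, 0.1376]
orientation: [3.105, 0.477, -0.0]
force: [0.2, -0.4, -1.8]
opening: 0.0363
gripper_force: 24.9
```

>>> arm_command(
  increments="0.85 0 0 0.8 0; 0.85 0 0 1.6 0; 0.85 0 0 1.6 0",
)

```text
t: 16.5
tool_pos: [0.566, 0.1781, 0.1361]
orientation: [3.105, 0.477, -0.0]
force: [0.1, 0.5, -1.6]
opening: 0.0358
gripper_force: 24.9
```

>>> arm_command(
  increments="0.85 0 0 0.7 0; 0.85 0 0 1.4 0; 0.85 0 0 1.4 0",
)

```text
t: 16.8
tool_pos: [0.5662, 0.1782, 0.135]
orientation: [-3.105, -0.477, -0.0]
force: [0.0, 0.1, -0.6]
opening: 0.036
gripper_force: 24.9
```

>>> arm_command(
  increments="0.85 0 0 0.7 0; 0.85 0 0 1.4 0; 0.85 0 0 1.4 0",
)

```text
t: 17.1
tool_pos: [0.5664, 0.1783, 0.1349]
orientation: [-3.105, -0.477, -0.002]
force: [-4.2, -1.0, 8.4]
opening: 0.0357
gripper_force: 24.9
```

The feet bottomed out at TCP 0.135, as expected, so I'm releasing.

>>> arm_command(
  increments="0.6 0 0 0 0; 0.5 0 0 0 0; 0.35 0 0 0 0; 0.2 0 0 0 0; 0.1 0 0 0 0",
)

```text
t: 17.6
tool_pos: [0.566, 0.1781, 0.1333]
orientation: [3.105, 0.477, -0.0]
force: [-0.7, -0.5, -0.4]
opening: 0.0646
gripper_force: 0.0
```

>>> arm_command(
  increments="0.1 0 0 0 0; 0.05 0 0 -10 0; 0.05 0 0 -40 0; 0.05 0 0 -80 0; 0.05 0 0 -120 0",
)

```text
t: 18.1
tool_pos: [0.5657, 0.1781, 0.2551]
orientation: [3.105, 0.477, -0.001]
force: [0.7, 0.2, 0.0]
opening: 0.0886
gripper_force: 0.0
```

>>> arm_command(
  increments="0.05 -20 40 -10 0; 0.05 -40 85 -10 0; 0.05 -60 130 -10 0; 0.05 -80 175 -10 0; 0.05 -90 215 -10 0",
)

```text
t: 18.6
tool_pos: [0.5441, -0.0562, 0.2648]
orientation: [3.104, 0.476, 0.002]
force: [1.0, 0.5, -0.3]
opening: 0.0886
gripper_force: 0.0
```

>>> arm_command(
  increments="0.05 -20 45 0 0; 0.05 -40 90 0 0; 0.05 -60 135 0 0; 0.05 -60 140 0 0; 0.05 -60 140 0 0",
)

```text
t: 19.1
tool_pos: [0.5294, -0.2068, 0.264]
orientation: [3.106, 0.472, 0.001]
force: [-0.3, 0.7, 0.6]
opening: 0.0882
gripper_force: 0.0
```

Run:
```python
from h import *
t=robot.read_camera("top");s=robot.read_camera("scene");m=robot.camera_model("top")
a=cv2.resize(t[165:255,165:265],(440,400),interpolation=cv2.INTER_CUBIC);b=cv2.resize(s[190:320,215:330],(354,400),interpolation=cv2.INTER_CUBIC)
cv2.imwrite("pics/p7.png",np.hstack([a,b]))
C=np.array([.5645,.1745])
print("pred grip centre in panel",(proj(m,[*C,.138])-[165,165])*4.44,"cap centres",(proj(m,[[*(C+k*.029*np.array([.298,-.955])),.1] for k in(-1,1)])-[165,165])*4.44)
```

```text
pred grip centre in panel [[155.90797617 191.02553267]] cap centres [[123.1846297  217.62082237]
 [229.34099927 182.1707309 ]]
```

View pics/p7.png

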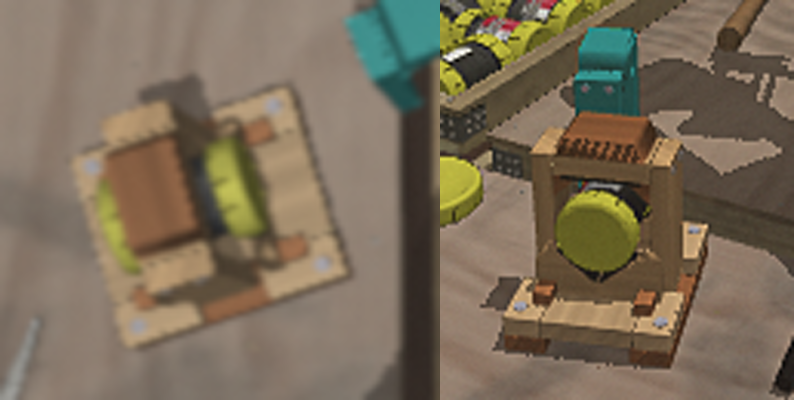

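The top half shows the yoke's grip at (152,192), against a predicted (156,191), with the deck corners unmoved. The scene half shows the yoke upright with its feet down and the coupling under it in both saddles. One last check is the coupling's position along its axis.

Run:
```python
from h import *
t=robot.read_camera("top");m=robot.camera_model("top");C=np.array([.5652,.1755]);Y=np.array([.300,-.954]);X=np.array([.954,.300])
h=cv2.cvtColor(t,cv2.COLOR_BGR2HSV);k=cv2.inRange(h,(22,130,60),(38,255,255));k[:180]=0;k[240:]=0;k[:,:180]=0;k[:,235:]=0
for a,c,b,l in blobs(k,15):
    px=np.argwhere(l)[:,::-1]
    for z in(.0756,.1):
        P=cast(m,px,z)[:,:2]-C;print(a,c.round(1),z,"along",(P@Y).min().round(4),(P@Y).max().round(4),"across",(P@X).min().round(4),(P@X).max().round(4))
s=robot.read_state();print(s['t'],s['force'])
```

```text
179 [218.3 206.8] 0.0756 along 0.0177 0.0387 across -0.026 0.0273
179 [218.3 206.8] 0.1 along 0.0226 0.0431 across -0.0301 0.0219
65 [190.9 216. ] 0.0756 along -0.0449 -0.0347 across -0.0227 0.026
65 [190.9 216. ] 0.1 along -0.0385 -0.0286 across -0.027 0.0206
19.25 [-0.24495537  0.71974608  0.1698439 ]
```

```bash
python3 -c "
from plant import robot
print(robot.close_job())"
```

```text
the job is handed in; nothing more can be done
None
```

The small coupling lies centred in both V-saddles, the yoke stands with both feet home in the notches, the arm is clear, and I handed the job in at about 19 s; no verdict came back.

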